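# Sort sample pots by heft: hang the full, stage the empty

### The arm

A 7-joint arm with a two-finger parallel gripper is mounted at the origin on the work surface. World frame = base frame: x ahead of the robot, y to its left, z up, the work surface at z = 0. Lengths are in m, angles in rad, forces in N, time in s.
With the tool pointing down it reaches from about 0.4 to 0.875 m from the base axis. Payload 4.4 kg.
Tool frame: the origin (TCP) lies midway between the tips of the shut fingers; the grasp point (between the pads) lies 19 mm behind it (tcp_to_grasp is the z of the grasp point in the tool frame, in m); z points along the fingers, y is the line along which they close (so a half turn about z gives the same grasp; the last joint's range is limited). The gripper opens to 85 mm and grips with 20 to 120 N. Pads are 22 mm wide; open, the fingers measure 114 mm over their backs; the gripper's body (76 mm by 85 mm) begins 54 mm behind the grasp point. The pads swing forward as they close: fully open they stand 13 mm farther back than shut.
Start: joints at [-1.179, 0.628, 0.038, 1.517, -0.027, 0.996, -0.02], TCP at [0.287, 0.583, 0.231] pointing down, gripper open.
Joint ranges: [-3.06, 3.06], [-0.37, 2.12], [-1.25, 1.32], [0.18, 2.47], [-1.1, 4.24], [0.23, 1.98], [-2.94, 2.94]. Speed limits (rad/s): [2.57, 2.57, 3.14, 3.14, 3.14, 3.14, 3.14].

### API

Orientations are given as a unit quaternion [x, y, z, w].
In Python, from cell import * gives the robot as it stands. Calls block until the motion is done:
- goto(position, orientation): joint-space move of the TCP to a pose.
- move_l(position, velocity=0.15, frame=None, force_limit=None): straight line of the TCP; frame=None keeps the orientation; velocity is the mean speed in m/s. With force_limit (N) it stops when the force on the tool has changed by that much, and returns True; else False.
- movej(angles): joint-space move.
- open_jaws() and clamp(): open the fingers fully, or close them until they stop; the grip force is fixed at half the most.
- pause(seconds).
- inverse_kinematics(position, orientation): joint angles nearest the present ones, or None.
- grab_frame(name): name is "scene" or "top"; returns (picture, depth): 384x512x3 uint8, blue, green, red; 384x512 float32, m along the optical axis (not along the pixel's ray), 0 where there is no reading.
- camera_model(name): a dict with "intrinsics" (3x3 intrinsics, pixels), "world_to_cam" (4x4, takes a point from world to camera coordinates). Camera axes: x right, y down, z forward; pixel columns grow to the right and rows downward; lengths in m; the calibration is good to about 2 mm. A picture is of the moment at which its call begins. camera_model takes no time and is no camera call.
A pose or a line that the arm cannot do raises Unreachable and nothing moves.
- close_job(): hands the job in; it is judged then, once.
Trained networks look in the newest picture that a camera, given by its name, has taken for a name from the list of things; names that differ only in an ending like _2 or _b are one class to them, and where a whole thing is asked for, a point or a joint stands for the part that bears it (a point fixed in the world has none). Each returns a list of dicts, best first, with "conf" (0 to 1); they miss things now and then, are a little off and sometimes report something else, mostly with a low value. They report only what shows in the picture. A call takes as long as a camera call. They do not tell look-alikes from the thing itself.
- search_frame(camera, name): "extent" ([centre column, centre row, width, height] in pixels, round what is visible of it).
- cut_out(camera, name): "pixels" (384x512 bool, what is visible of it) and "extent" ([centre column, centre row, width, height] in pixels, round what is visible of it).
- landmark_of(camera, name): "pixel" ([column, row] in pixels: a listed point, or the origin of a listed thing).
Readings, each from a call of its own:
- get_time(): time.
- get_joint_pos(): joint angles.
- get_dq(): joint speeds.
- get_joint_efforts(): joint torques, N m.
- get_tcp_pos(): TCP position.
- get_tcp_rot(): TCP orientation.
- get_contact_force(): force on the tool from outside, world axes, zero at the start.
- get_torque(): the same for the moment, N m.
- get_finger_gap(): finger opening in m.
- get_grip_force(): force on a finger pad.
Only numpy, scipy, OpenCV 4.12 (cv2) and the standard library are available. Lean on these libraries where they do the work, as an engineer would, in place of code of your own. Each camera call takes 0.05 s, during which the arm holds its last target. There are 200 camera calls.

### The job

The lidded sample pots on the inspection bench look alike, but some are full of test rods and the others are empty, so heft each one to tell. Hang every full pot by its handle on the rack, one to a hook, and stand every empty pot upright on the table close beside the tray of rods, centred on one of its long sides with a finger's width (about 15 mm) of gap, one pot to a side. Leave the cup of rods, the dish and the probe block as they are.

Things in the scene. Friction and masses are not known exactly. Their poses are not given: they have to be found in the camera images.
- pot1: white plastic sample pot with grey lid, 80 mm across, lid's top 80 mm high, and a stiff upright steel arch handle spanning the pot's y (never folds), arch top 137 mm high. Origin: centre of the underside, z up. All pots look the same: empty 140 to 220 g, full 500 to 720 g. May be absent (None)
- pot1_bar (a point): middle of the 10 mm round crossbar (along the pot's y) of pot1's handle, 132 mm above its underside, axes as the pot's. It joins two flat uprights, 14 mm wide in x, 7 mm thick, outer faces 50 mm and inner faces 36 mm apart; opening under the bar 47 mm high. Grip from above across the 50 mm, fingers outside the uprights
- pot2: white plastic sample pot with grey lid, 80 mm across, lid's top 80 mm high, and a stiff upright steel arch handle spanning the pot's y (never folds), arch top 137 mm high. Origin: centre of the underside, z up. All pots look the same: empty 140 to 220 g, full 500 to 720 g. May be absent (None)
- pot2_bar (a point): middle of the 10 mm round crossbar (along the pot's y) of pot2's handle, 132 mm above its underside, axes as the pot's. It joins two flat uprights, 14 mm wide in x, 7 mm thick, outer faces 50 mm and inner faces 36 mm apart; opening under the bar 47 mm high. Grip from above across the 50 mm, fingers outside the uprights
- pot3: white plastic sample pot with grey lid, 80 mm across, lid's top 80 mm high, and a stiff upright steel arch handle spanning the pot's y (never folds), arch top 137 mm high. Origin: centre of the underside, z up. All pots look the same: empty 140 to 220 g, full 500 to 720 g. May be absent (None)
- pot3_bar (a point): middle of the 10 mm round crossbar (along the pot's y) of pot3's handle, 132 mm above its underside, axes as the pot's. It joins two flat uprights, 14 mm wide in x, 7 mm thick, outer faces 50 mm and inner faces 36 mm apart; opening under the bar 47 mm high. Grip from above across the 50 mm, fingers outside the uprights
- pot4: white plastic sample pot with grey lid, 80 mm across, lid's top 80 mm high, and a stiff upright steel arch handle spanning the pot's y (never folds), arch top 137 mm high. Origin: centre of the underside, z up. All pots look the same: empty 140 to 220 g, full 500 to 720 g. May be absent (None)
- pot4_bar (a point): middle of the 10 mm round crossbar (along the pot's y) of pot4's handle, 132 mm above its underside, axes as the pot's. It joins two flat uprights, 14 mm wide in x, 7 mm thick, outer faces 50 mm and inner faces 36 mm apart; opening under the bar 47 mm high. Grip from above across the 50 mm, fingers outside the uprights
- pot5: white plastic sample pot with grey lid, 80 mm across, lid's top 80 mm high, and a stiff upright steel arch handle spanning the pot's y (never folds), arch top 137 mm high. Origin: centre of the underside, z up. All pots look the same: empty 140 to 220 g, full 500 to 720 g. May be absent (None)
- pot5_bar (a point): middle of the 10 mm round crossbar (along the pot's y) of pot5's handle, 132 mm above its underside, axes as the pot's. It joins two flat uprights, 14 mm wide in x, 7 mm thick, outer faces 50 mm and inner faces 36 mm apart; opening under the bar 47 mm high. Grip from above across the 50 mm, fingers outside the uprights
- rack: grey free-standing rack, fixed, with three steel hooks in a row that point to its -x (towards the robot). Origin on the table under the middle hook's seat; hooks at y = -115, 0, +115 mm. A 400 mm beam (top 245 mm high) on two posts stands 70 mm behind the seats (+x), its base plate (12 mm high) reaches from x = 40 to 130 mm
- hook1 (a point): seat of hook 1, 230 mm above the table, axes as the rack's: the middle of a crossbar's axis lies here when hung. Hook: 10 mm round bar from the beam down to the seat, its top 5 mm below this point; its tip turns up 20 mm in front (-x), top 245 mm high, so bring the crossbar in along +x at least 20 mm above this point, then let it down
- hook2 (a point): seat of hook 2, 230 mm above the table, axes as the rack's: the middle of a crossbar's axis lies here when hung. Hook: 10 mm round bar from the beam down to the seat, its top 5 mm below this point; its tip turns up 20 mm in front (-x), top 245 mm high, so bring the crossbar in along +x at least 20 mm above this point, then let it down
- hook3 (a point): seat of hook 3, 230 mm above the table, axes as the rack's: the middle of a crossbar's axis lies here when hung. Hook: 10 mm round bar from the beam down to the seat, its top 5 mm below this point; its tip turns up 20 mm in front (-x), top 245 mm high, so bring the crossbar in along +x at least 20 mm above this point, then let it down
- tray: loose open aluminium tray holding a few dark test rods, 130 mm long (its x), 80 mm wide (its y), 22 mm high, 0.5 kg; origin at the centre of its underside. The places for empty pots are beside the middles of its two long sides (+y and -y)
- rod_cup: bystander: white plastic cup, 86 mm across, 100 mm high, with upright rods reaching 150 mm; origin at the centre of its underside
- dish: bystander: shallow white dish, 100 mm across, 24 mm high; origin at the centre of its underside
- probe: bystander: dark steel probe block, 50 x 70 x 35 mm with a brass nose and a pin on top (55 mm high); origin at the centre of its underside
Mind the look-alikes: they are no part of the job. What is shaped like the pot3 but purple or turquoise is not meant. What is shaped like the pot4 but brown is not meant.

How it is judged:
By the outcome, as a careful person would: the job done as asked, in the order asked, and still so for the second after the job is handed in, with the robot touching nothing.
Of pot1, pot2, pot3, pot4, pot5 only 4 to 5 are there at a start; the rules pass over those that are not, and their reading is None.
At some moment in a run one of tray may be knocked a few centimetres aside while the robot is not near it.
Once in a run the grip may slacken for a moment while it holds something.
It also fails if it takes over 210 s, if anything falls off the work surface, if the arm or the gripper's body presses on something with over 40 N, if the wrist force passes 120 N, or if a joint passes its speed limit or range.

## Working session

There is one attempt and no reset: what is moved stays moved. The work goes in short steps, each a Python script; the robot and the scene stay as the last script left them, time stands still between calls to the robot, and variables do not carry over. Pictures are saved under pics/ and viewed, at most 14 in all, crops included, and the job is handed in when it is done.

```bash
ls; mkdir -p pics; python3 - <<'E'
from cell import *
import cv2,numpy as np
for n in("scene","top"):
    p,d=grab_frame(n); cv2.imwrite(f"pics/{n}0.png",cv2.resize(p,(800,600))); np.savez(f"{n}0.npz",p=p,d=d)
    m=camera_model(n); print(n,m["intrinsics"],np.round(m["world_to_cam"],4))
print(get_time(),get_tcp_rot(),tcp_to_grasp if 'tcp_to_grasp' in globals() else None)
E
```

```text
pics
scene [[390.67488583   0.         258.08521107]
 [  0.         390.67488583 192.6343165 ]
 [  0.           0.           1.        ]] [[ 0.6382  0.7697 -0.0172 -0.3212]
 [ 0.5823 -0.4972 -0.6432 -0.1978]
 [-0.5036  0.4005 -0.7655  1.4729]
 [ 0.      0.      0.      1.    ]]
top [[451.74886917   0.         259.97852937]
 [  0.         451.74886917 192.20937342]
 [  0.           0.           1.        ]] [[ 0.0083 -1.     -0.0041 -0.0071]
 [-0.9954 -0.0079 -0.0952  0.5552]
 [ 0.0952  0.0049 -0.9955  1.6594]
 [ 0.      0.      0.      1.    ]]
0.1 [ 2.26918265e-01  9.73913431e-01 -8.37266836e-04 -1.70314639e-04] -0.0187
```

View pics/scene0.png

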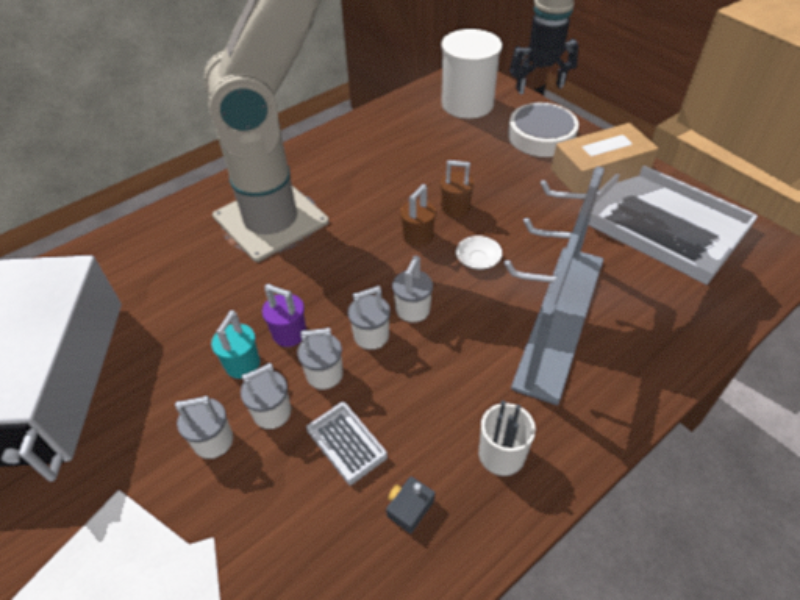

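View pics/top0.png

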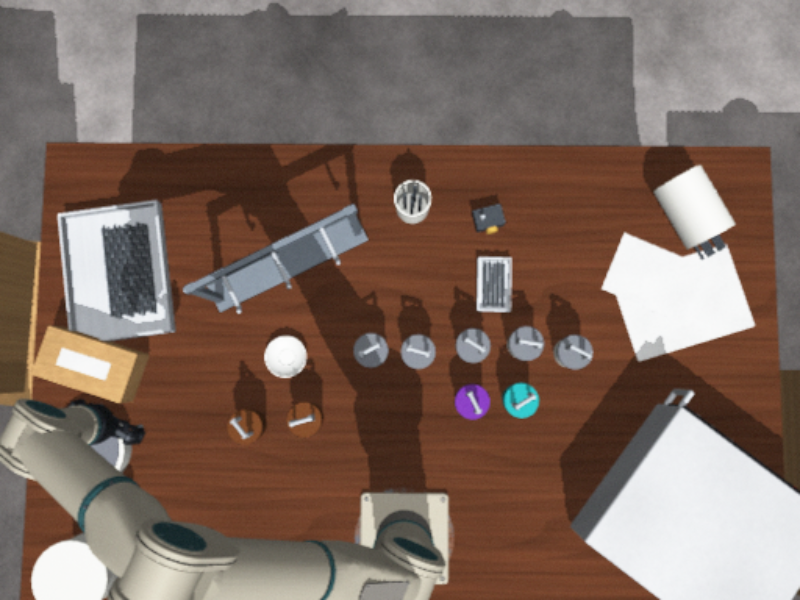

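The five grey pots stand in a row in the top view (800-px picture), at (371,350), (418,350), (473,345), (527,343) and (574,352). The tray is at (494,284), the rack at about (280,255) with its hook tips pointing down-left, and the purple, turquoise and brown look-alikes are nearer the robot. Next I'll localise them from the depth.

```bash
cat > h.py <<'E'
from cell import *
import numpy as np,cv2
from scipy.spatial.transform import Rotation as R
def cloud(n,grab=True,f=None):
    p,d=(grab_frame(n) if f is None else f); m=camera_model(n); K=m["intrinsics"];T=np.linalg.inv(m["world_to_cam"])
    v,u=np.indices(d.shape); X=np.stack([(u-K[0,2])*d/K[0,0],(v-K[1,2])*d/K[1,1],d],-1)
    W=X@T[:3,:3].T+T[:3,3]; W[d==0]=np.nan
    return p,W
def ray(n,px):
    m=camera_model(n);K=m["intrinsics"];T=np.linalg.inv(m["world_to_cam"])
    return T[:3,3],T[:3,:3]@np.array([(px[0]-K[0,2])/K[0,0],(px[1]-K[1,2])/K[1,1],1])
def at_z(n,px,z):
    o,d=ray(n,px); return o+d*(z-o[2])/d[2]
def proj(n,X):
    m=camera_model(n); c=m["world_to_cam"]@np.append(X,1); q=m["intrinsics"]@c[:3]; return q[:2]/q[2]
def q_yaw(a): # tool down, tool y along (cos a, sin a) direction
    y=np.array([np.cos(a),np.sin(a),0]); z=np.array([0,0,-1.]); x=np.cross(y,z)
    return R.from_matrix(np.stack([x,y,z],1)).as_quat()
E
python3 - <<'E'
from h import *
C=[(371,350),(418,350),(473,345),(527,343),(574,352)]
for n in("top","scene"):
    f=np.load(n+"0.npz"); p,W=cloud(n,f=(f["p"],f["d"]))
    P=W.reshape(-1,3); P=P[~np.isnan(P[:,0])]
    for c in C:
        g=at_z("top",(c[0]*.64,c[1]*.64),.09)
        s=P[np.hypot(*(P[:,:2]-g[:2]).T)<.06]
        lid=s[(s[:,2]>.07)&(s[:,2]<.088)]; bar=s[(s[:,2]>.12)&(s[:,2]<.15)]
        lc,lr=cv2.minEnclosingCircle(lid[:,:2].astype(np.float32)) if len(lid)>3 else((0,0),0)
        bb=bar[:,:2]; m=bb.mean(0); w,v=np.linalg.eigh(np.cov(bb.T)); 
        t=(bb-m)@v[:,1]; mid=m+v[:,1]*(t.max()+t.min())/2
        print(n,np.round(g[:2],3),"lid",np.round(lc,4),round(lr,4),len(lid),"bar",np.round(m,4),np.round(mid,4),len(bar),"yaw",np.degrees(np.arctan2(v[1,1],v[0,1]))%180,np.ptp(t),bar[:,2].max())
    s=P[(P[:,0]>.4)&(P[:,0]<1)&(P[:,1]>0)&(P[:,1]<.6)&(P[:,2]>.2)&(P[:,2]<.26)]
    b=s[s[:,2]>.237]; r=cv2.minAreaRect(b[:,:2].astype(np.float32)); print("beam",len(b),r, np.round(s.max(0),3))
    # tray
    g=at_z("top",(494*.64,284*.64),.02); s=P[(abs(P[:,0]-g[0])<.09)&(abs(P[:,1]-g[1])<.08)&(P[:,2]>.013)&(P[:,2]<.03)]
    print("tray",cv2.minAreaRect(s[:,:2].astype(np.float32)),len(s))
for n in("top","scene"):
    for h in("hook1","hook2","hook3","rack","tray"):
        r=landmark_of(n,h); print(n,h,[(round(x["conf"],2),np.round(x["pixel"],1)) for x in r[:4]], np.round(at_z(n,r[0]["pixel"],.23 if 'hook' in h else 0),3) if r else 0)
    r=landmark_of(n,"pot1_bar"); print([(round(x["conf"],2),np.round(at_z(n,x["pixel"],.132)[:2],4)) for x in r])
E
```

```text
top [0.435 0.077] lid [0.435 0.081] 0.0398 326 bar [0.4348 0.0813] [0.435  0.0808] 46 yaw 119.28924469622044 0.04809301190600668 0.14381425001357662
top [ 0.436 -0.031] lid [ 0.4328 -0.0282] 0.0398 326 bar [ 0.4325 -0.0284] [ 0.4325 -0.0284] 47 yaw 73.09024237090242 0.04953826053130194 0.14258401766095719
top [ 0.448 -0.156] lid [ 0.4479 -0.1543] 0.04 320 bar [ 0.447  -0.1548] [ 0.4475 -0.1541] 49 yaw 57.42333601899864 0.049544133574037766 0.14026863584101235
top [ 0.453 -0.279] lid [ 0.4534 -0.2774] 0.0402 319 bar [ 0.453  -0.2776] [ 0.4531 -0.2771] 48 yaw 78.55272523304967 0.05060660195142846 0.14272233616318397
top [ 0.434 -0.386] lid [ 0.4344 -0.3885] 0.0403 324 bar [ 0.435  -0.3878] [ 0.4346 -0.3887] 49 yaw 63.63844235726403 0.05097117847667558 0.1408946400066433
beam 586 ((0.6041470170021057, 0.2663632929325104), (0.10419879853725433, 0.3988422751426697), 27.054853439331055) [0.737 0.463 0.252]
tray ((0.5968039035797119, -0.21067535877227783), (0.08031220734119415, 0.12968672811985016), 89.67669677734375) 211
scene [0.435 0.077] lid [0.4365 0.0809] 0.041 341 bar [0.4397 0.079 ]
[... 1536 characters left out ...]
), (0.73, array([304.7, 219.7]))] [ 0.597 -0.213  0.   ]
[(0.64, array([ 0.4524, -0.1503])), (0.44, array([0.4463, 0.0861]))]
scene hook1 [(0.95, array([341.4, 145.3])), (0.84, array([352.4, 120.7])), (0.59, array([331.5, 171.3]))] [0.577 0.25  0.23 ]
scene hook2 [(0.95, array([341.4, 145.3])), (0.84, array([352.4, 120.7])), (0.59, array([331.5, 171.3]))] [0.577 0.25  0.23 ]
scene hook3 [(0.95, array([341.4, 145.3])), (0.84, array([352.4, 120.7])), (0.59, array([331.5, 171.3]))] [0.577 0.25  0.23 ]
scene rack [(0.56, array([332.2, 196.5]))] [0.578 0.254 0.   ]
scene tray [(0.84, array([225.9, 283.9]))] [ 0.605 -0.201  0.   ]
[(0.55, array([ 0.4467, -0.1476])), (0.4, array([0.5843, 0.2191]))]
```

```bash
python3 - <<'E'
from h import *
a=np.radians(26.93); x=np.array([np.cos(a),np.sin(a)]); y=np.array([-x[1],x[0]]); o=np.array([.605,.2668])-.0265*x
print("o",o)
for n in("top","scene"):
    f=np.load(n+"0.npz"); p,W=cloud(n,f=(f["p"],f["d"]))
    P=W.reshape(-1,3); P=P[~np.isnan(P[:,0])]
    q=np.stack([(P[:,:2]-o)@x,(P[:,:2]-o)@y],1)
    for k in(-.115,0,.115):
        s=(abs(q[:,1]-k)<.04)&(q[:,0]<.055)&(q[:,0]>-.06)&(P[:,2]>.19)&(P[:,2]<.27)
        t=s&(q[:,0]<-.012); b=s&(q[:,0]>-.008)
        print(n,k,s.sum(),"tip x %.4f..%.4f y %.4f zmax %.4f"%(q[t,0].min(),q[t,0].max(),(q[t,1].min()+q[t,1].max())/2,P[t,2].max()),"bar y %.4f"%np.median(q[b,1]))
    for px in {"top":[(148.8,192.6),(182.5,176.7),(214.5,166)],"scene":[(341.4,145.3),(352.4,120.7),(331.5,171.3)]}[n]:
        w=at_z(n,px,.23)[:2]-o; print(np.round([w@x,w@y],4))
    b=P[(P[:,2]>.238)&(P[:,2]<.252)&(abs(q[:,0]-.07)<.02)&(abs(q[:,1])<.25)]; r=cv2.minAreaRect(b[:,:2].astype(np.float32)); print(r,(np.array(r[0])-o)@x,(np.array(r[0])-o)@y)
# kinematic feasibility
for k in(-.115,0,.115):
    for d in(-.1,0):
      for yy in(a+np.pi/2,a-np.pi/2):
        h=o+y*k+d*x
        for z in(.21,.30): print(k,d,z,inverse_kinematics([*h,z],q_yaw(yy)) is not None,end=' ')
E
```

```text
o [0.58137365 0.25479811]
top -0.115 67 tip x -0.0254..-0.0128 y -0.1143 zmax 0.2460 bar y -0.1146
top 0 73 tip x -0.0266..-0.0120 y -0.0007 zmax 0.2473 bar y -0.0004
top 0.115 76 tip x -0.0265..-0.0120 y 0.1148 zmax 0.2443 bar y 0.1147
[0.0039 0.1175]
[ 0.002  -0.0042]
[-0.013  -0.1141]
((0.6388575434684753, 0.2840910851955414), (0.026247689500451088, 0.3988422751426697), 27.054851531982422) 0.0645172088289262 8.191347254997039e-05
scene -0.115 121 tip x -0.0230..-0.0122 y -0.1160 zmax 0.2455 bar y -0.1170
scene 0 110 tip x -0.0236..-0.0122 y -0.0004 zmax 0.2453 bar y -0.0021
scene 0.115 100 tip x -0.0229..-0.0125 y 0.1134 zmax 0.2455 bar y 0.1126
[-0.0057 -0.0021]
[-0.0044  0.1147]
[-0.0027 -0.1099]
((0.6413005590438843, 0.28509917855262756), (0.02200322039425373, 0.400603324174881), 26.810935974121094) 0.06715187213454489 -0.000125755938578224
-0.115 -0.1 0.21 True -0.115 -0.1 0.3 True -0.115 -0.1 0.21 True -0.115 -0.1 0.3 True -0.115 0 0.21 True -0.115 0 0.3 True -0.115 0 0.21 True -0.115 0 0.3 True 0 -0.1 0.21 True 0 -0.1 0.3 True 0 -0.1 0.21 True 0 -0.1 0.3 True 0 0 0.21 True 0 0 0.3 True 0 0 0.21 True 0 0 0.3 True 0.115 -0.1 0.21 True 0.115 -0.1 0.3 True 0.115 -0.1 0.21 True 0.115 -0.1 0.3 True 0.115 0 0.21 True 0.115 0 0.3 True 0.115 0 0.21 True 0.115 0 0.3 True
```

```bash
cat >> h.py <<'E'
POTS=[((.4357,.0811),119.1),((.4340,-.0283),73.3),((.4492,-.1546),57.7),((.4550,-.2772),79.6),((.4358,-.3885),64.0)]
RA=np.radians(26.93); RX=np.array([np.cos(RA),np.sin(RA)]); RY=np.array([-RX[1],RX[0]]); RO=np.array([.581,.2545])
HK={1:RO-.115*RY,2:RO,3:RO+.115*RY}
OFF=.029 # bar above tcp
def best(pos,yaw):
    q0=np.array(get_joint_pos()); c=[]
    for a in(yaw,yaw+np.pi):
        j=inverse_kinematics(pos,q_yaw(a))
        if j is not None and abs(j[6])<2.8: c.append((np.abs(np.array(j)-q0).max(),a))
    return min(c)[1]
def go(xy,z,yaw):
    p=[*xy,z]; a=best(p,yaw); goto(p,q_yaw(a)); return a
def pick(i,z=None):
    (xy,deg)=POTS[i]
    go(xy,.132-OFF+.08,np.radians(deg)); pause(.3); f0=np.array(get_contact_force())
    if move_l([*xy,.132-OFF],.12,force_limit=15): print("touch!",get_tcp_pos())
    clamp(); print("gap %.4f"%get_finger_gap(),get_grip_force())
    move_l([*xy,.132-OFF+.03],.08); pause(.5)
    df=np.array(get_contact_force())-f0; print("pot",i+1,"dF",np.round(df,2),"mass %.3f"%(-df[2]/9.81))
    return -df[2]/9.81
def held(zexp=None):
    """where does the held pot hang: lid height and centre vs tcp, from the scene camera"""
    p,W=cloud("scene"); t=np.array(get_tcp_pos()); P=W.reshape(-1,3); r=np.hypot(*(P[:,:2]-t[:2]).T)
    s=P[(r<.055)&(P[:,2]<t[2]-.005)&(P[:,2]>t[2]-.12)]
    h,e=np.histogram(s[:,2],bins=np.arange(t[2]-.12,t[2],.003)); k=h.argmax(); zl=s[abs(s[:,2]-e[k]-.0015)<.005]
    lz=np.median(zl[:,2]); c,rr=cv2.minEnclosingCircle(zl[:,:2].astype(np.float32))
    print("held: lid-tcp %.4f (exp -.023) centre off"%(lz-t[2]),np.round(np.array(c)-t[:2],4),"r %.4f"%rr,len(zl),"gap %.4f"%get_finger_gap())
    return lz-t[2]
def prehang(k):
    go(HK[k]-.1*RX,.258-OFF+.02,RA+np.pi/2); pause(.3); return held()
def hang(k,dz=0.): # dz: bar's extra height over tcp
    z=.258-OFF-dz; t=HK[k]
    move_l([*(t-.1*RX),z],.15)
    if move_l([*(t-.002*RX),z],.1,force_limit=12): print("insert touch",get_tcp_pos(),get_contact_force()); return False
    s=move_l([*t,.226-OFF-dz],.05,force_limit=6); print("seated",s,np.round(get_tcp_pos(),4))
    open_jaws(); move_l([*t,.34],.15); return True
E
python3 - <<'E'
from h import *
p=get_tcp_pos(); move_l([p[0],p[1],.36],.25)
go((.45,.2),.36,np.radians(119))
m=pick(0)
if m>.35:
    x=POTS[0][0]; move_l([*x,.25],.2); prehang(3)
print(get_time())
p,_=grab_frame("scene"); cv2.imwrite("pics/s1.png",p)
E
```

```text
gap 0.0490 61.257145777344704
pot 1 dF [-0.87 -0.08 -0.19] mass 0.019
6.325
```

View pics/s1.png

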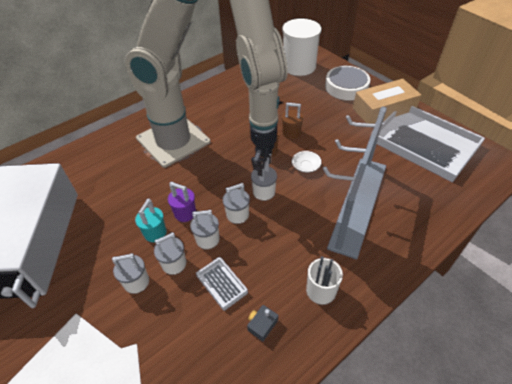

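The scene view shows the gripper on pot 1 at (263,178), but the measured force barely changed. I'll check whether it really lifted.

```bash
python3 - <<'E'
from h import *
print(get_tcp_pos(),get_finger_gap(),get_grip_force(),get_contact_force(),get_joint_efforts()); held()
pause(.5); print(get_contact_force(),get_torque())
E
```

```text
[0.43566468 0.0810589  0.13290364] 0.04869512665338511 62.07476019859314 [-0.24839883  0.06370964 -0.48099096] [ 7.55273475e-03 -4.06662726e+01  4.94639307e+00 -1.01752460e+01
  7.59454037e-03  1.93217536e-03  1.91301988e-04]
held: lid-tcp -0.0244 (exp -.023) centre off [0.0012 0.0009] r 0.0401 298 gap 0.0493
[-0.57171306 -0.08528342 -1.81670017] [-0.00447983 -0.02749815 -0.04518671]
```

```bash
python3 - <<'E'
from h import *
for _ in range(12):
    print(round(get_time(),2),np.round(get_contact_force(),2)); pause(.15)
E
```

```text
6.92 [-0.57 -0.09 -1.82]
7.08 [ 0.51 -0.53 -1.71]
7.22 [ 0.28  0.42 -1.64]
7.38 [-0.48 -0.24 -1.52]
7.53 [ 0.02  0.02 -1.69]
7.67 [-0.01 -0.31 -0.84]
7.83 [-1.46 -0.29 -2.4 ]
7.97 [-0.12 -0.31 -1.58]
8.12 [-0.36  0.02 -1.42]
8.28 [ 0.34 -0.61 -2.62]
8.43 [-0.27  1.08 -2.55]
8.57 [-0.04 -0.39 -1.19]
```

Averaged, that is about 1.75 N (0.18 kg), so pot 1 is empty. I'll average the readings from here on and place this one beside the tray.

```bash
cat >> h.py <<'E'
def fmean(n=14):
    s=[]
    for _ in range(n): s.append(get_contact_force()); pause(.06)
    return np.mean(s,0)
def pick(i):
    (xy,deg)=POTS[i]
    go(xy,.132-OFF+.08,np.radians(deg)); pause(.3); f0=fmean()
    if move_l([*xy,.132-OFF],.12,force_limit=15): print("touch!",get_tcp_pos())
    clamp(); print("gap %.4f"%get_finger_gap(),get_grip_force())
    move_l([*xy,.132-OFF+.03],.08); pause(.5)
    df=fmean()-f0; print("pot",i+1,"F0",np.round(f0,2),"dF",np.round(df,2),"mass %.3f"%(-df[2]/9.81)); held()
    return -df[2]/9.81
def tray(g=(.5975,-.21)):
    out=[]
    for n in("top","scene"):
        p,W=cloud(n); P=W.reshape(-1,3)
        s=P[(abs(P[:,0]-g[0])<.14)&(abs(P[:,1]-g[1])<.13)&(P[:,2]>.014)&(P[:,2]<.029)]
        # keep tray-like: drop points under/at pots
        tall=P[(abs(P[:,0]-g[0])<.2)&(abs(P[:,1]-g[1])<.2)&(P[:,2]>.04)]
        if len(tall):
            from scipy.spatial import cKDTree
            s=s[cKDTree(tall[:,:2]).query(s[:,:2])[0]>.012]
        r=cv2.minAreaRect(s[:,:2].astype(np.float32)); (c,(w,h),a)=r
        L=a if w>h else a+90
        L=(L+90)%180-90
        print("tray",n,np.round(c,4),np.round((w,h),3),"long axis deg %.1f"%L,len(s)); out.append((*c,L))
    return np.array(out)
E
python3 - <<'E'
from h import *
tray()
E
```

```text
tray top [ 0.634  -0.2107] [0.204 0.08 ] long axis deg 0.1 203
tray scene [ 0.634  -0.2104] [0.081 0.204] long axis deg -1.3 375
```

```bash
sed -i 's/abs(P\[:,0\]-g\[0\])<.14)/abs(P[:,0]-g[0])<.105)/' h.py; cat >> h.py <<'E'
def put(xy,via=None):
    if via is not None: move_l([*via,.145],.18)
    move_l([*xy,.145],.18); held()
    move_l([*xy,.112],.1); s=move_l([*xy,.099],.03,force_limit=4); print("down",s,np.round(get_tcp_pos(),4),"gap %.4f"%get_finger_gap())
    open_jaws(); move_l([*xy,.2],.2)
E
python3 - <<'E'
from h import *
put((.5975,-.115),via=(.5975,.081))
m=pick(1); print(get_time()); t=tray()
E
```

```text
held: lid-tcp -0.0243 (exp -.023) centre off [0.0009 0.0015] r 0.0404 401 gap 0.0491
down True [ 0.5984 -0.1152  0.1038] gap 0.0491
gap 0.0491 61.48957617580891
pot 2 F0 [ 0.11 -0.04 -0.04] dF [-0.36  0.3  -5.51] mass 0.562
held: lid-tcp -0.0242 (exp -.023) centre off [-0.      0.0007] r 0.0410 378 gap 0.0489
18.125
tray top [ 0.5967 -0.2105] [0.08 0.13] long axis deg -0.1 191
tray scene [ 0.5986 -0.2096] [0.081 0.133] long axis deg -1.4 355
```

```bash
python3 - <<'E'
from h import *
xy=POTS[1][0]; move_l([*xy,.25],.2); d=prehang(3)
if abs(d+.0243)<.003: hang(3)
print(get_time())
p,_=grab_frame("scene"); cv2.imwrite("pics/s2.png",p[60:260,200:480].repeat(2,0).repeat(2,1))
E
```

```text
held: lid-tcp -0.0238 (exp -.023) centre off [ 0.0009 -0.0003] r 0.0416 272 gap 0.0488
seated True [0.5282 0.3568 0.2015]
24.0917
```

View pics/s2.png

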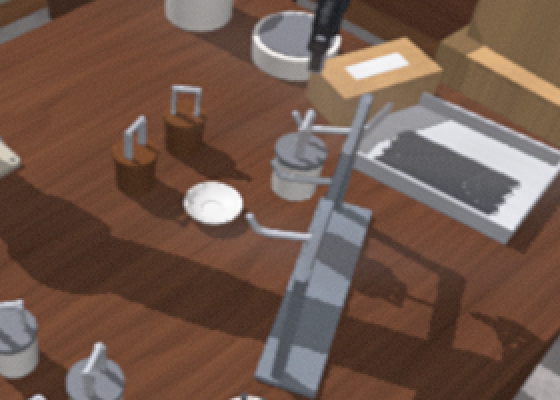

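Pot 2 hangs on hook 3, at about (300,150) in the crop. Next is pot 3.

```bash
python3 - <<'E'
from h import *
m=pick(2)
if m>.35:
    move_l([*POTS[2][0],.25],.2); d=prehang(2)
    if abs(d+.0243)<.003: hang(2)
print(get_time())
E
```

```text
gap 0.0492 61.55271425843239
pot 3 F0 [ 0.04 -0.05  0.05] dF [ 0.15  0.16 -2.04] mass 0.208
held: lid-tcp -0.0243 (exp -.023) centre off [0.    0.001] r 0.0410 437 gap 0.0497
30.3417
```

```bash
python3 - <<'E'
from h import *
t=tray()
if abs(t[:,:2].mean(0)-[.5977,-.2100]).max()<.003:
    put((.5975,-.305),via=(.54,-.205))
    m=pick(3)
    if m>.35:
        move_l([*POTS[3][0],.25],.2); d=prehang(2)
        if abs(d+.0243)<.003: hang(2)
    print(get_time()); tray()
E
```

```text
tray top [ 0.5968 -0.2105] [0.08 0.13] long axis deg -0.3 175
tray scene [ 0.5987 -0.2096] [0.081 0.132] long axis deg -1.3 344
held: lid-tcp -0.0244 (exp -.023) centre off [-0.0004  0.0016] r 0.0403 566 gap 0.0491
down True [ 0.5978 -0.3061  0.1036] gap 0.0487
gap 0.0489 62.048983946442604
pot 4 F0 [-0.05  0.02  0.01] dF [ 0.09  0.01 -5.29] mass 0.540
held: lid-tcp -0.0245 (exp -.023) centre off [0.0025 0.001 ] r 0.0399 495 gap 0.0487
held: lid-tcp -0.0240 (exp -.023) centre off [-0.0007  0.    ] r 0.0411 312 gap 0.0490
seated True [0.5803 0.2543 0.2015]
45.2083
tray top [ 0.5965 -0.227 ] [0.129 0.114] long axis deg 0.6 181
tray scene [ 0.5989 -0.2097] [0.081 0.133] long axis deg -1.7 351
```

```bash
python3 - <<'E'
from h import *
m=pick(4)
if m>.35:
    move_l([*POTS[4][0],.29],.2); go((.46,.03),.29,RA+np.pi/2); d=prehang(1)
    if abs(d+.0243)<.003: hang(1)
    go((.45,0),.4,RA+np.pi/2)
    go((.3,.45),.4,RA+np.pi/2)
print(get_time()); tray()
for n in("top","scene"):
    p,W=cloud(n); P=W.reshape(-1,3)
    for g in((.5984,-.1152),(.5978,-.3061)):
        s=P[(np.hypot(*(P[:,:2]-g).T)<.06)&(P[:,2]>.07)&(P[:,2]<.088)]; print(n,np.round(cv2.minEnclosingCircle(s[:,:2].astype(np.float32)),4) if 0 else cv2.minEnclosingCircle(s[:,:2].astype(np.float32)))
    cv2.imwrite(f"pics/{n}3.png",cv2.resize(p,(800,600)))
E
```

```text
gap 0.0488 62.47871205210686
pot 5 F0 [ 0.16 -0.09 -0.  ] dF [-0.12  0.1  -6.11] mass 0.623
held: lid-tcp -0.0245 (exp -.023) centre off [0.0021 0.0018] r 0.0403 530 gap 0.0493
held: lid-tcp -0.0243 (exp -.023) centre off [0.002  0.0008] r 0.0408 375 gap 0.0490
seated True [0.6323 0.1519 0.2015]
61.55
tray top [ 0.5966 -0.2108] [0.08  0.129] long axis deg -0.3 189
tray scene [ 0.5987 -0.2098] [0.081 0.132] long axis deg -0.9 345
top ((0.5974606871604919, -0.11497027426958084), 0.039963968098163605)
top ((0.5966089963912964, -0.3039841949939728), 0.04042753949761391)
scene ((0.5981783270835876, -0.11535000801086426), 0.041046883910894394)
scene ((0.5981681942939758, -0.30454379320144653), 0.040566585958004)
```

View pics/scene3.png

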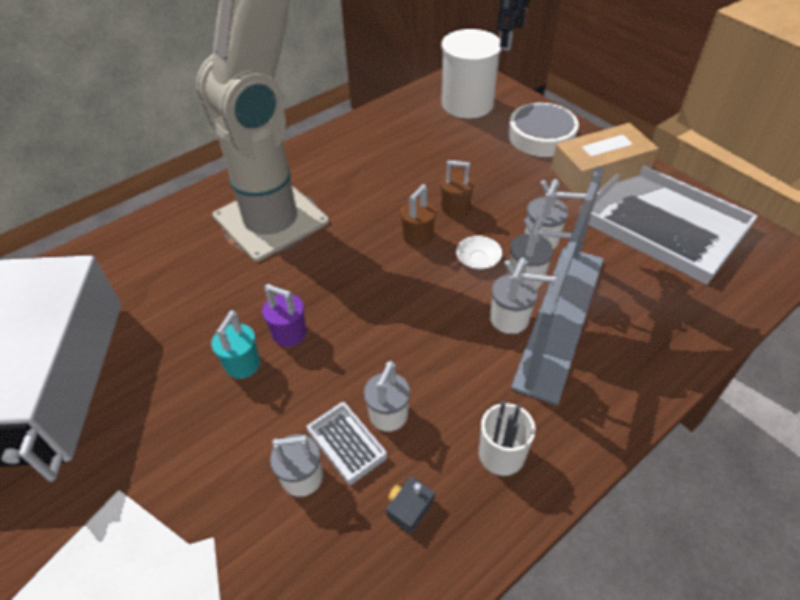

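View pics/top3.png

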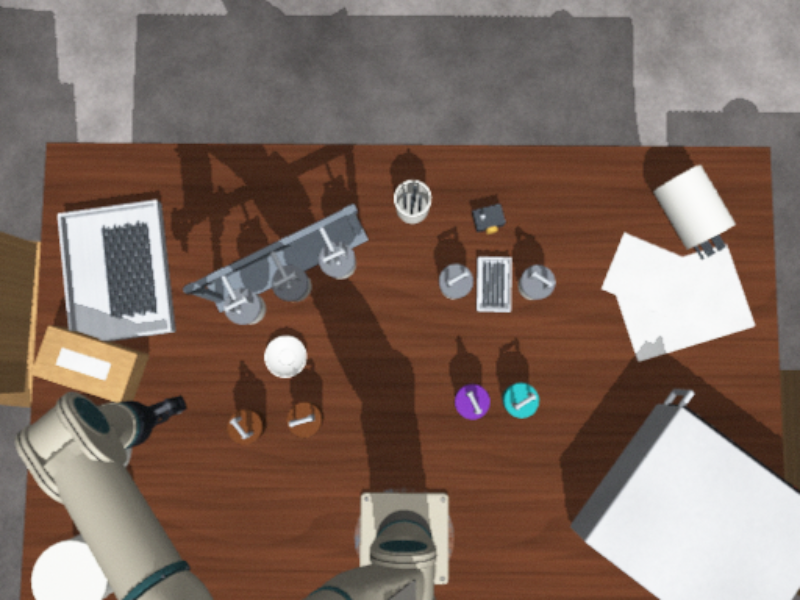

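All three full pots hang on the rack at about (515,300), (530,250) and (547,215) in the scene view. The empty pots stand at (387,400) and (297,465), either side of the tray, with gaps of about 14 to 15 mm. The cup, dish and probe look unmoved, so I'm handing in.

```bash
python3 -c "
from cell import *
print(close_job())"
```

```text
the job is handed in; nothing more can be done
None
```

Job handed in (judge's verdict not shown): the three full pots (2, 4 and 5) hang one to a hook on the rack, and the two empty pots (1 and 3) stand beside the tray's long sides with about 15 mm of gap each.

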